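Sort the bench glassware into the organiser trays

ROBOT

A 7-joint arm with a two-finger parallel gripper is mounted at the origin on a cart in front of the work surface, level with it; the furniture and walls round the work are solid. World frame = base frame: x ahead of the robot, y to its left, z up, the work surface at z = 0. Lengths are in m, angles in rad, forces in N, time in s.
With the tool pointing down it reaches from about 0.4 to 0.925 m from the base axis. Payload 5.6 kg.
Tool frame: the origin (TCP) lies at the very end of the fingers, on their centre line; the grasp point (between the pads) lies 19 mm behind it; z points along the fingers, x is the direction in which the jaws open and shut, and the axes are right-handed (so a half turn about z gives the same grasp; the last joint's range is limited). The gripper opens to 85 mm and grips with 20 to 120 N. Pads are 22 mm wide; open, the fingers measure 114 mm over their backs; the gripper's body (76 mm by 85 mm) begins 54 mm behind the grasp point. The pads swing forward as they close: fully open they stand 13 mm farther back than shut.
Start: joints at [-1.271, 0.468, -0.012, 1.603, 0.006, 1.071, -0.056], TCP at [0.219, 0.612, 0.231] pointing down, gripper open.
Joint ranges: [-2.53, 2.53], [-0.31, 2.02], [-1.57, 1.55], [0.28, 2.44], [-1.29, 4.43], [0.15, 1.84], [-2.92, 2.92]. Speed limits (rad/s): [2.57, 2.57, 3.14, 3.14, 3.14, 3.14, 3.14].

INTERFACE

Orientations are given as a 3x3 rotation matrix whose columns are the frame's x, y, z axes.
In Python, from plant import robot gives the robot as it stands. Calls block until the motion is done:
- robot.goto(position, orientation): joint-space move of the TCP to a pose.
- robot.servo_line(position, vel=0.15, rotation=None, f_stop=None): straight line of the TCP; rotation=None keeps the orientation; vel is the mean speed in m/s. With f_stop (N) it stops when the force on the tool has changed by that much, and returns True; else False.
- robot.set_joints(angles): joint-space move.
- robot.open() and robot.grasp(grasp_force=None): open the fingers fully, or close them until they stop; grasp_force is the grip in N (None keeps the last).
- robot.pause(seconds).
- robot.ik(position, orientation): joint angles nearest the present ones, or None.
- robot.get_state(): the state.
- robot.grab_frame(name): name is "side" or "top"; returns a dict with "image" (400x640x3 uint8, blue, green, red), "vfov" (degrees; the focal length in pixels is half the picture's height over the tangent of half this angle, whatever the lens; pixels are square), "cx", "cy" (the principal point, pixels), "position" and "attitude" of the camera in the world. Camera axes: x right, y up, looking along -z (the intrinsics and any distortion apply to the point x, -y, -z); pixel columns grow to the right and rows downward; lengths in m; the calibration is good to about 2 mm. A picture is of the moment at which its call begins. There is no depth.
A pose or a line that the arm cannot do raises robot.IKError and nothing moves.
- robot.close_job(): hands the job in, once; it reports no verdict.
Trained networks look in a picture, given as the dict that the camera call returned (one of the last four; its "shot" number tells which), for a name from the list of things; names that differ only in an ending like _2 or _b are one class to them, and where a whole thing is asked for, a point or a joint stands for the part that bears it (a point fixed in the world has none). Each returns a list of dicts, best first, with "p" (0 to 1); they miss things now and then, are a little off and sometimes report something else, mostly with a low value. They report only what shows in the picture. A call takes as long as a camera call.
- robot.boxes_of(picture, name): "rect" ([left, top, width, height] in pixels, round what is visible of it).
- robot.tip_of(picture, name): "pixel" ([column, row] in pixels: a listed point, or the origin of a listed thing).
The state is a dict: "time": time; "joint_positions": joint angles; "qd": joint speeds; "effort": joint torques, N m; "tool_pos": TCP position; "tool_rot": TCP orientation; "wrist_force": force on the tool from outside, world axes, zero at the start; "ft_torque": the same for the moment, N m; "grip_width": opening from 0.0 (shut) to 1.0 (fully open).
Only numpy, scipy, OpenCV 4.12 (cv2) and the standard library are available. Lean on these libraries where they do the work, as an engineer would, in place of code of your own. Each camera call takes 0.05 s, during which the arm holds its last target.

TASK

Put away the mixed things lying along the front of the bench into the three grey organiser blocks: stand the two capped vials upright in the block with two square wells, one vial to a well; seat the two small porcelain dishes upright in the block with two round recesses, one dish to a recess; and lay the steel tweezers flat and lengthwise on the floor of the long open trough. Leave the stoppered flask standing where it is.

Things in the scene. Friction and masses are not known exactly. Their poses are not given: they have to be found in the camera images.
- vial_1: white screw-cap sample vial standing upright, round, 77 mm tall, body 18 mm and cap 20 mm in diameter (cap from 66 to 77 mm up), about 30 g; origin: centre of its underside, z up along its axis. The two vials are alike and interchangeable
- vial_2: white screw-cap sample vial standing upright, round, 77 mm tall, body 18 mm and cap 20 mm in diameter (cap from 66 to 77 mm up), about 30 g; origin: centre of its underside, z up along its axis. The two vials are alike and interchangeable
- porcelain_1: small beige porcelain evaporating dish, an open round bowl standing upright, 49 mm across the rim, 36 mm across the foot, 21 mm high, about 35 g; can be gripped across the outside of the rim; origin: centre of its underside, z up. The two dishes are alike and interchangeable
- porcelain_2: small beige porcelain evaporating dish, an open round bowl standing upright, 49 mm across the rim, 36 mm across the foot, 21 mm high, about 35 g; can be gripped across the outside of the rim; origin: centre of its underside, z up. The two dishes are alike and interchangeable
- steel_tweezers: flat steel tweezers lying on the bench, 118 mm long (own y) by 9 mm wide (own x) by 9 mm high, about 25 g; origin: middle of the underside, z up
- stoppered_flask: small round glass flask with a blue stopper, 55 mm across, 71 mm high; it stands among the things and is not to be moved; origin: centre of its underside, z up
- vial_block: block with two square wells: fixed to the bench, grey plastic, 150 mm long (its own y) by 76 mm wide (its own x), with a small 9 mm lug at each end; origin: centre of its underside, z up. 30 mm high; the wells are 44 mm square and 24 mm deep (well floor 6 mm above the bench), centred 38 mm either side of the origin along own y
- dish_block: flat block with two round recesses: fixed to the bench, grey plastic, 150 mm long (its own y) by 76 mm wide (its own x), with a small 9 mm lug at each end; origin: centre of its underside, z up. 14 mm high; the recesses are 58 mm in diameter and 8 mm deep (floor 6 mm above the bench), centred 38 mm either side of the origin along own y
- tool_trough: long open trough: fixed to the bench, grey plastic, 150 mm long (its own y) by 76 mm wide (its own x), with a small 9 mm lug at each end; origin: centre of its underside, z up. 14 mm high, walls 4 mm thick, floor 4 mm above the bench, so inside 142 by 68 mm and 10 mm deep; the long inside direction is own y

How it is judged:
At the end, for the whole second after the job is handed in: A vial stands upright in each square well (15 mm either way from its centre) and a porcelain dish in each round recess (13 mm), both on the floor; the tweezers lie flat in the trough, lengthwise within 0.4 rad, middle within 15 mm along and 31 mm across; all released, at rest ((((x of vial_1 in the frame of vial_block between -0.015 and 0.015 m and y of vial_1 in the frame of vial_block between -0.053 and -0.023 m and z of vial_1 in the frame of vial_block below 0.012 m) and (x of vial_2 in the frame of vial_block between -0.015 and 0.015 m and y of vial_2 in the frame of vial_block between 0.023 and 0.053 m and z of vial_2 in the frame of vial_block below 0.012 m)) or ((x of vial_1 in the frame of vial_block between -0.015 and 0.015 m and y of vial_1 in the frame of vial_block between 0.023 and 0.053 m and z of vial_1 in the frame of vial_block below 0.012 m) and (x of vial_2 in the frame of vial_block between -0.015 and 0.015 m and y of vial_2 in the frame of vial_block between -0.053 and -0.023 m and z of vial_2 in the frame of vial_block below 0.012 m))) and (((x of porcelain_1 in the frame of dish_block between -0.013 and 0.013 m and y of porcelain_1 in the frame of dish_block between -0.051 and -0.025 m and z of porcelain_1 in the frame of dish_block below 0.009 m) and (x of porcelain_2 in the frame of dish_block between -0.013 and 0.013 m and y of porcelain_2 in the frame of dish_block between 0.025 and 0.051 m and z of porcelain_2 in the frame of dish_block below 0.009 m)) or ((x of porcelain_1 in the frame of dish_block between -0.013 and 0.013 m and y of porcelain_1 in the frame of dish_block between 0.025 and 0.051 m and z of porcelain_1 in the frame of dish_block below 0.009 m) and (x of porcelain_2 in the frame of dish_block between -0.013 and 0.013 m and y of porcelain_2 in the frame of dish_block between -0.051 and -0.025 m and z of porcelain_2 in the frame of dish_block below 0.009 m))) and angle between each of vial_1, vial_2, porcelain_1, porcelain_2's own z axis and vertical below 0.15 rad and y of steel_tweezers in the frame of tool_trough between -0.015 and 0.015 m and x of steel_tweezers in the frame of tool_trough between -0.031 and 0.031 m and z of steel_tweezers in the frame of tool_trough below 0.008 m and angle between the y axis of steel_tweezers and the y axis of tool_trough, either way round below 0.4 rad and linear speed of each of vial_1, vial_2, porcelain_1, porcelain_2, steel_tweezers below 0.02 m/s); the robot touches nothing.
It fails at once if the stoppered flask is moved more than 30 mm or tipped (distance of stoppered_flask from where it was at the start of the episode above 0.03 m or angle between stoppered_flask's own z axis and vertical above 0.5 rad).
It also fails if it takes over 109 s, if anything falls off the work surface, if the arm or the gripper's body presses on something with over 40 N, if the wrist force passes 120 N, or if a joint passes its speed limit or range.

## Working session

There is one attempt and no reset: what is moved stays moved. The work goes in short steps, each a Python script; the robot and the scene stay as the last script left them, time stands still between calls to the robot, and variables do not carry over. Pictures are saved under pics/ and viewed, and the job is handed in when it is done.

```bash
ls; mkdir -p pics; python3 - <<'E'
from plant import robot
import cv2
for n in ("top","side"):
    f=robot.grab_frame(n)
    cv2.imwrite(f"pics/{n}0.png",f["image"])
    print(n,{k:v for k,v in f.items() if k!="image"})
    for o in ["vial_1","porcelain_1","steel_tweezers","stoppered_flask","vial_block","dish_block","tool_trough"]:
        print(o,[(round(d['p'],2),[round(x) for x in d['rect']]) for d in robot.boxes_of(f,o)],[(round(d['p'],2),[round(x,1) for x in d['pixel']]) for d in robot.tip_of(f,o)])
print(robot.get_state())
E
```

```text
pics
top {'vfov': 51.41369463546779, 'cx': 319.7393322222017, 'cy': 197.21193437933968, 'position': array([0.4533855 , 0.01608301, 1.19512926]), 'attitude': array([[ 0.01227616,  0.99715364, -0.07439029],
       [-0.99990394,  0.01272066,  0.00550438],
       [ 0.00643501,  0.07431557,  0.99721401]]), 'shot': 1}
vial_1 [(0.58, [358, 232, 6, 8]), (0.56, [452, 228, 18, 11])] [(0.49, [455.9, 230.6]), (0.46, [360.1, 233.4])]
porcelain_1 [(0.69, [227, 224, 14, 18]), (0.69, [290, 228, 14, 17])] [(0.77, [298.9, 234.5]), (0.56, [235.4, 232.1])]
steel_tweezers [(0.33, [277, 154, 58, 25])] [(0.48, [405.0, 229.9])]
stoppered_flask [(0.76, [174, 214, 18, 20])] [(0.69, [183.8, 221.7])]
vial_block [(0.6, [353, 164, 55, 33])] [(0.94, [376.3, 178.4]), (0.57, [236.7, 229.4])]
dish_block [(0.56, [205, 168, 57, 22]), (0.31, [359, 233, 7, 10])] [(0.75, [238.5, 182.2])]
tool_trough [(0.8, [277, 155, 57, 27])] [(0.66, [307.3, 168.6])]
side {'vfov': 53.49253360657813, 'cx': 314.3784808817826, 'cy': 198.62025618167874, 'position': array([ 0.22557057, -1.0786782 ,  0.67531629]), 'attitude': array([[ 0.959635
[... 779 characters left out ...]
,
        1.07140548, -0.05633851]), 'qd': array([-0.00054546,  0.00238564, -0.00185644,  0.00032265,  0.00048068,
        0.00025115,  0.00059431]), 'effort': array([-2.75633074e-04, -5.32210386e+01,  2.12655589e-02, -2.51639682e+01,
        1.14035662e-02,  9.90440276e-04,  3.88142553e-06]), 'tool_pos': array([0.21852772, 0.61218388, 0.23129023]), 'tool_rot': array([[ 3.36252982e-01,  9.41771698e-01,  1.94525170e-05],
       [ 9.41771698e-01, -3.36252982e-01,  2.75470763e-05],
       [ 3.24840237e-05,  9.05704341e-06, -9.99999999e-01]]), 'wrist_force': array([ 0.14063767,  0.14354014, -0.85744478]), 'ft_torque': array([0.03612865, 0.02002974, 0.02361792]), 'grip_width': 0.9999638955524478}
```

```bash
python3 - <<'E'
import cv2
a=cv2.imread("pics/top0.png")[130:280,140:540]
cv2.imwrite("pics/top0c.png",cv2.resize(a,None,fx=2,fy=2,interpolation=cv2.INTER_CUBIC))
a=cv2.imread("pics/side0.png")[120:320,220:420]
cv2.imwrite("pics/side0c.png",cv2.resize(a,None,fx=3,fy=3,interpolation=cv2.INTER_CUBIC))
E
```

```text
(no output)
```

View pics/top0.png

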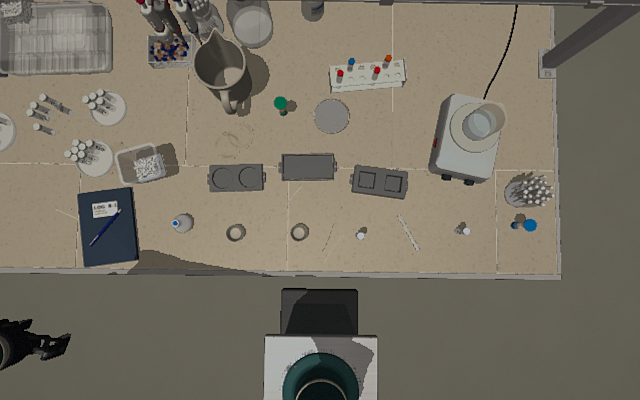

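View pics/top0c.png

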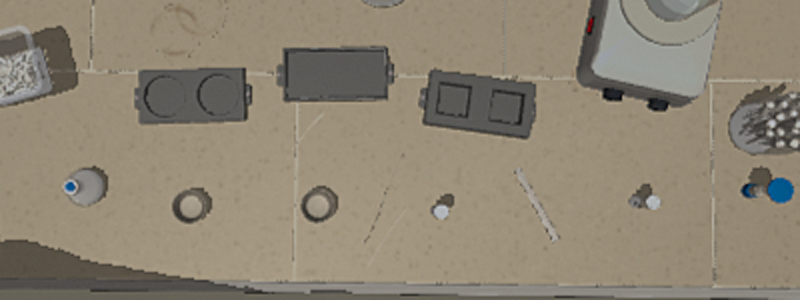

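View pics/side0c.png

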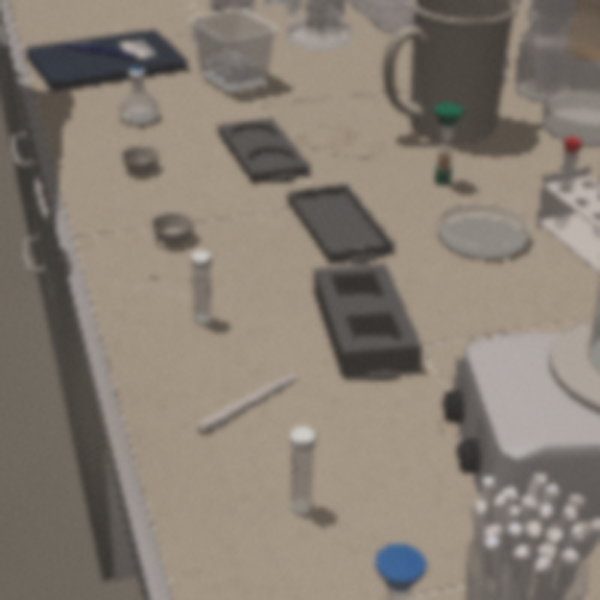

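View pics/side0.png

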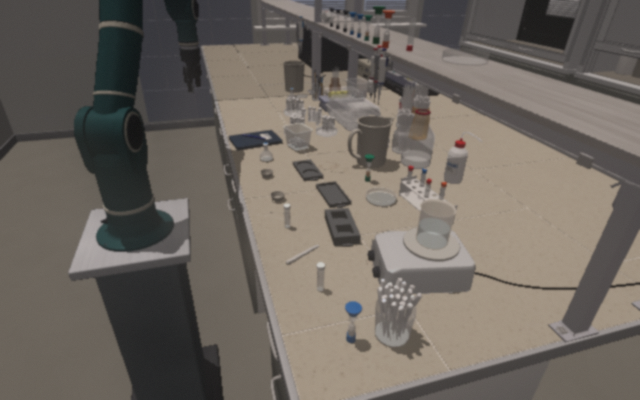

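```bash
cat > h.py <<'E'
import numpy as np, cv2
from plant import robot
def f_of(fr): return 200/np.tan(np.radians(fr["vfov"])/2)
def ray(fr,uv):
    f=f_of(fr); d=np.array([(uv[0]-fr["cx"])/f,-(uv[1]-fr["cy"])/f,-1.])
    return np.asarray(fr["attitude"])@d
def onz(fr,uv,z):
    d=ray(fr,uv); p=np.asarray(fr["position"]); return p+d*(z-p[2])/d[2]
def proj(fr,P):
    q=np.asarray(fr["attitude"]).T@(np.asarray(P,float)-fr["position"]); f=f_of(fr)
    return np.array([fr["cx"]-f*q[0]/q[2],fr["cy"]+f*q[1]/q[2]])
def tri(fa,a,fb,b):
    A=[];r=[]
    for fr,u in((fa,a),(fb,b)):
        d=ray(fr,u);d/=np.linalg.norm(d);M=np.eye(3)-np.outer(d,d);A.append(M);r.append(M@fr["position"])
    A=np.vstack(A);r=np.hstack(r);x,res,_,_=np.linalg.lstsq(A,r,rcond=None);return x,float(np.sqrt(res[0]))
E
python3 - <<'E'
from h import *
t=robot.grab_frame("top"); s=robot.grab_frame("side")
import pickle; pickle.dump((t,s),open("fr0.pkl","wb"))
np.set_printoptions(precision=4,suppress=True)
C={"v1":((360.1,233.4),(288.7,225.9)),"v2":((455.9,230.6),(321.9,288.3)),"d1":((298.9,234.5),(272.2,198)),"d2":((235.4,232.1),(266.6,176.2)),"tw":((405,229.9),(302.1,251.7)),"fl":((183.8,221.7),(264.4,160.6)),
"vb":((376.3,178.4),(338.2,229.7)),"db":((238.5,182.2),(308.5,167.3)),"tt":((307.3,168.6),(329.6,199))}
for k,(a,b) in C.items(): print(k,onz(t,a,0)[:2],onz(s,b,0)[:2],tri(t,a,s,b))
# block corners top crop at block height
for n,z,c in (("vb",.03,[(428,70),(535,84),(526,137),(423,123)]),("db",.014,[(138,71),(245,68),(247,121),(140,124)]),("tt",.014,[(283,49),(386,47),(388,98),(285,101)])):
    P=np.array([onz(t,(140+u/2,130+v/2),z)[:2] for u,v in c]); print(n,P.mean(0),[np.linalg.norm(P[i]-P[i-1]) for i in range(4)])
E
```

```text
v1 [ 0.4399 -0.1075] [ 0.4405 -0.102 ] (array([ 0.4397, -0.1071,  0.0035]), 0.00046385034037853794)
v2 [ 0.4513 -0.383 ] [ 0.457  -0.3876] (array([ 0.4545, -0.3846, -0.0023]), 0.004683537665502852)
d1 [0.4347 0.0679] [0.4248 0.0768] (array([0.4291, 0.0687, 0.004 ]), 0.008032738745539367)
d2 [0.4393 0.2497] [0.4359 0.2425] (array([ 0.4383,  0.2508, -0.0044]), 0.0014236098795842617)
tw [ 0.4515 -0.2365] [ 0.4473 -0.2349] (array([ 0.4494, -0.2359,  0.0005]), 0.003156780055800385)
fl [0.4672 0.3982] [0.4525 0.3821] (array([ 0.4616,  0.4026, -0.0102]), 0.008254038297449926)
vb [ 0.5993 -0.1537] [ 0.5787 -0.1603] (array([ 0.5913, -0.1521, -0.0063]), 0.012716130365302999)
db [0.583  0.2447] [0.6083 0.2769] (array([0.589 , 0.2391, 0.0194]), 0.011753966713702352)
tt [0.6253 0.0466] [0.611  0.0202] (array([ 0.6243,  0.0479, -0.0171]), 0.004898573058065559)
vb [ 0.5863 -0.1571] [np.float64(0.0756642829276563), np.float64(0.15260839209673627), np.float64(0.07643506684101319), np.float64(0.14628669110065634)]
db [0.5936 0.2487] [np.float64(0.07625595978165135), np.float64(0.15302436548805176), np.float64(0.07632318546703556), np.float64(0.15230143181049838)]
tt [0.6283 0.045 ] [np.float64(0.0751590311382613), np.float64(0.1479446366641354), np.float64(0.07378147715783394), np.float64(0.1472962587828613)]
```

```bash
cat > ov.py <<'E'
from h import *
def circ(c,r,z,n=40):
    a=np.linspace(0,2*np.pi,n); return np.c_[c[0]+r*np.cos(a),c[1]+r*np.sin(a),np.full(n,z)]
def rect(c,yaw,lx,ly,z,off=(0,0)):
    R=np.array([[np.cos(yaw),-np.sin(yaw)],[np.sin(yaw),np.cos(yaw)]])
    p=np.array([(-1,-1),(1,-1),(1,1),(-1,1),(-1,-1)])*[lx/2,ly/2]+off
    return np.c_[p@R.T+c[:2],np.full(5,z)]
def curves(E):
    L=[]
    for k,e in E.items():
        if k[0]=='v' and k!='vb': L+=[circ(e,.01,.077),circ(e,.009,0)]
        if k[0]=='d' and k!='db': L+=[circ(e,.0245,.021),circ(e,.018,0)]
        if k=='fl': L+=[circ(e,.0275,.0275)]
        if k=='tw': L+=[rect(e,e[2],.009,.118,.009)]
        if k=='vb': L+=[rect(e,e[2],.076,.15,.03)]+[rect(e,e[2],.044,.044,.03,(0,s*.038)) for s in(1,-1)]
        if k=='db':
            R=rect(e,e[2],0,0,.014,(0,.038))[0],rect(e,e[2],0,0,.014,(0,-.038))[0]
            L+=[rect(e,e[2],.076,.15,.014)]+[circ(r,.029,.014) for r in R]
        if k=='tt': L+=[rect(e,e[2],.076,.15,.014),rect(e,e[2],.068,.142,.014)]
    return L
def over(fr,E,x0,y0,w,h,fx,name):
    im=cv2.resize(fr["image"][y0:y0+h,x0:x0+w],None,fx=fx,fy=fx,interpolation=cv2.INTER_CUBIC)
    for c in curves(E):
        p=np.array([((proj(fr,q)-[x0,y0]+.5)*fx) for q in c])
        cv2.polylines(im,[np.round(p*8).astype(np.int32)],False,(0,255,0),1,cv2.LINE_AA,3)
    cv2.imwrite("pics/"+name,im)
E
cat > est.py <<'E'
E0={"v1":(.4400,-.107),"v2":(.4525,-.384),"d1":(.434,.068),"d2":(.438,.249),"fl":(.467,.398),
"tw":(.4515,-.2365,.45),"vb":(.5863,-.1571,-.13),"db":(.5936,.2487,.025),"tt":(.6283,.045,.02)}
E
python3 - <<'E'
from ov import *; from est import E0; import pickle
t,s=pickle.load(open("fr0.pkl","rb"))
over(t,E0,160,145,160,100,5,"ovtl.png");over(t,E0,320,145,160,110,5,"ovtr.png")
over(s,E0,240,140,140,160,3.7,"ovs.png")
E
```

```text
(no output)
```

View pics/ovtl.png

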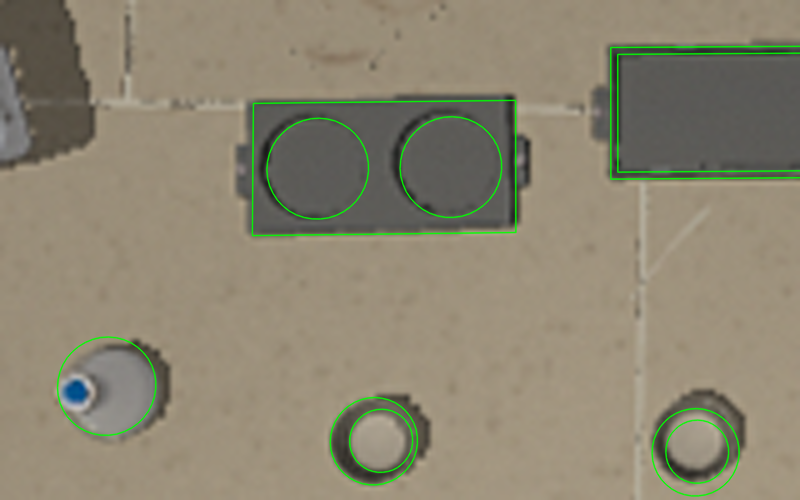

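View pics/ovtr.png

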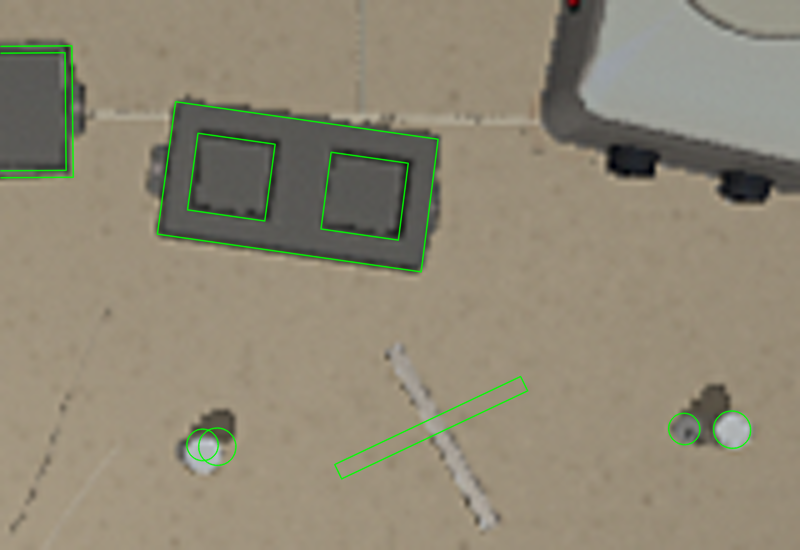

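View pics/ovs.png

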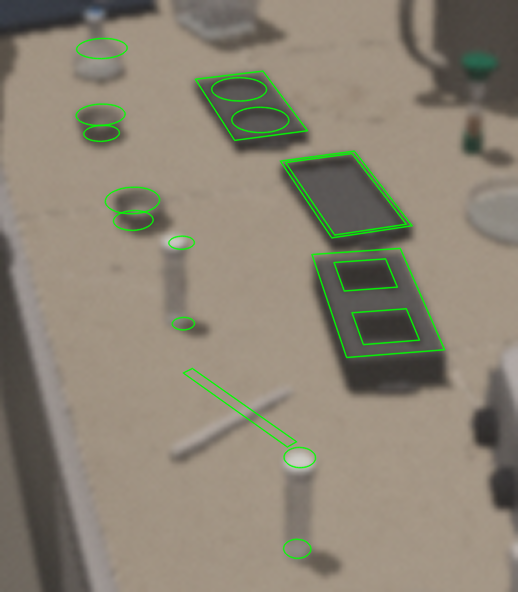

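```bash

cat > est.py <<'E'
E0={"v1":(.4375,-.1000),"v2":(.4525,-.384),"d1":(.4385,.068),"d2":(.438,.248),"fl":(.465,.390),
"tw":(.4515,-.2365,-1.078),"vb":(.5873,-.1571,-.135),"db":(.5960,.2475,.025),"tt":(.6290,.045,.018)}
E
python3 - <<'E'
from ov import *; from est import E0; import pickle
t,s=pickle.load(open("fr0.pkl","rb"))
over(t,E0,160,145,160,100,5,"ovtl2.png");over(t,E0,320,145,160,110,5,"ovtr2.png")
over(s,E0,250,150,120,80,6.5,"ovs2.png")
over(s,E0,280,210,90,90,6.5,"ovs3.png")
E
```

```text
(no output)
```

View pics/ovtl2.png

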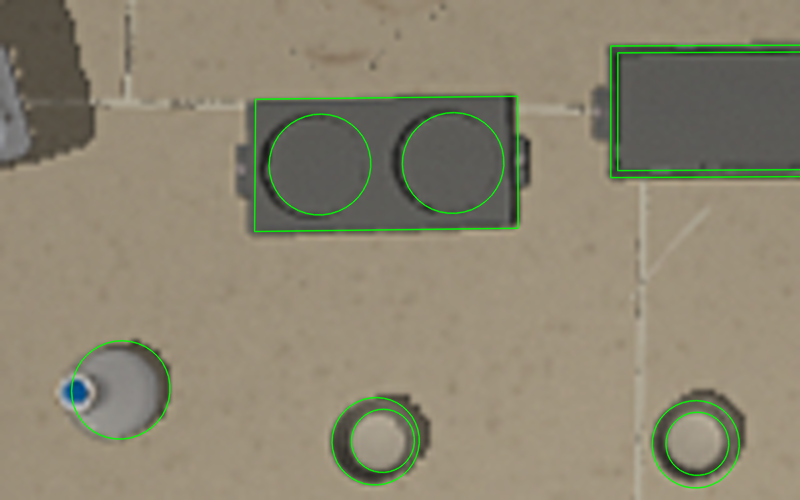

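View pics/ovtr2.png

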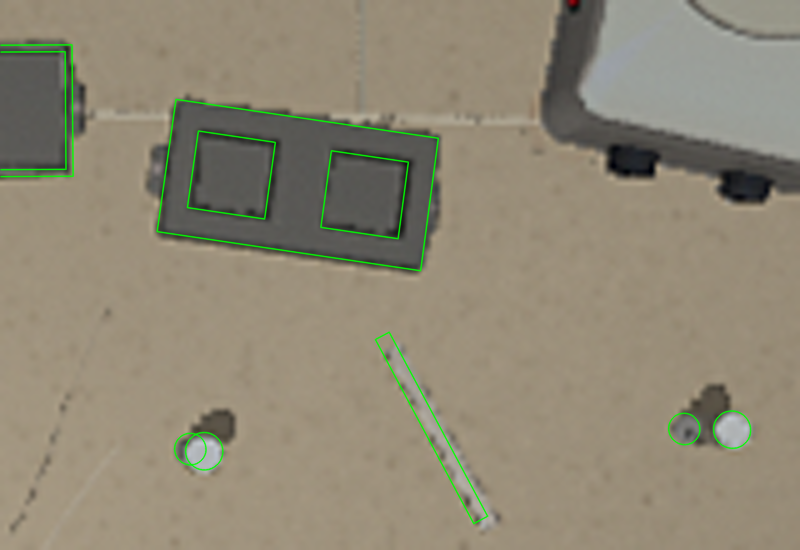

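View pics/ovs2.png

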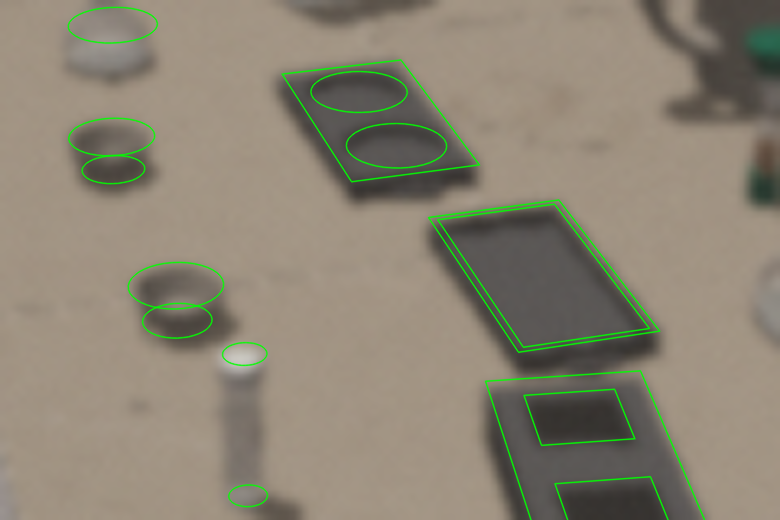

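View pics/ovs3.png

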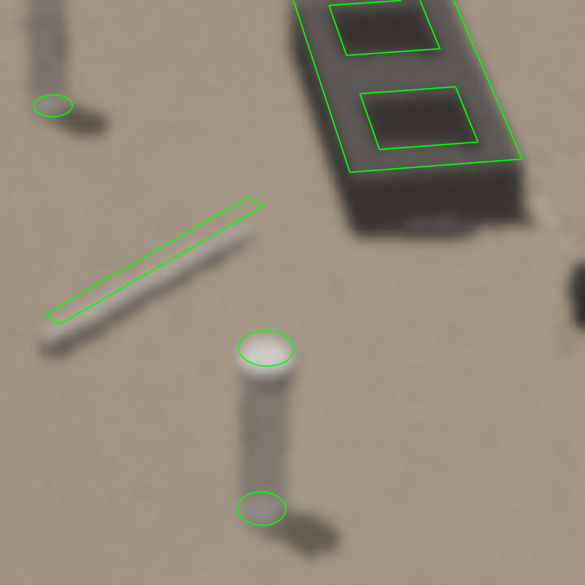

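```bash
sed -i 's/"tw":([^)]*)/"tw":(.4475,-.2390,-1.075)/; s/"db":([^)]*)/"db":(.5955,.2487,.025)/' est.py
cat > mv.py <<'E'
from h import *; from est import E0
def ori(a): 
    x=np.array([np.cos(a),np.sin(a),0]);z=np.array([0,0,-1.]);return np.c_[x,np.cross(z,x),z]
def best(p,a):
    q0=robot.get_state()["joint_positions"];o=[]
    for k in(-1,0,1):
        q=robot.ik(p,ori(a+k*np.pi))
        if q is not None and abs(q[6])<2.8: o.append((np.abs(q-q0).max(),k,q))
    o.sort(key=lambda t:t[0]); return a+o[0][1]*np.pi,o[0][2]
def loc(n,dx=0,dy=0):
    x,y,w=E0[n];return np.array([x+np.cos(w)*dx-np.sin(w)*dy,y+np.sin(w)*dx+np.cos(w)*dy])
def above(xy,z,a):
    p=[xy[0],xy[1],z];a,q=best(p,a);robot.goto(p,ori(a));return a
def stat(m=""):
    s=robot.get_state();print(m,"t%.1f"%s["time"],np.round(s["tool_pos"],4),"grip%.3f"%s["grip_width"],"F",np.round(s["wrist_force"],1),flush=True)
def down(xy,z,vel=.12,f=None):
    r=robot.servo_line([xy[0],xy[1],z],vel=vel,f_stop=f);return r
E
python3 - <<'E'
from mv import *
xy=np.array(E0["v1"]);a=above(xy,.14,0.);stat("above")
print(down(xy,.033,f=8));stat("down")
robot.grasp(30);stat("grasp")
down(xy,.15);stat("up")
f=robot.grab_frame("side");cv2.imwrite("pics/g1.png",cv2.resize(f["image"][100:300,200:440],None,fx=3,fy=3))
E
```

```text
above t4.2 [ 0.438  -0.0992  0.14  ] grip1.004 F [-0.3 -0.3  0.5]
False
down t5.3 [ 0.4379 -0.1002  0.0334] grip1.000 F [ 0.1 -0.4  0.8]
grasp t5.9 [ 0.4375 -0.1     0.0331] grip0.211 F [-0.7  0.3  1.6]
up t7.0 [ 0.437  -0.0999  0.1495] grip0.211 F [ 0.3 -0.2 -0.6]
```

View pics/g1.png

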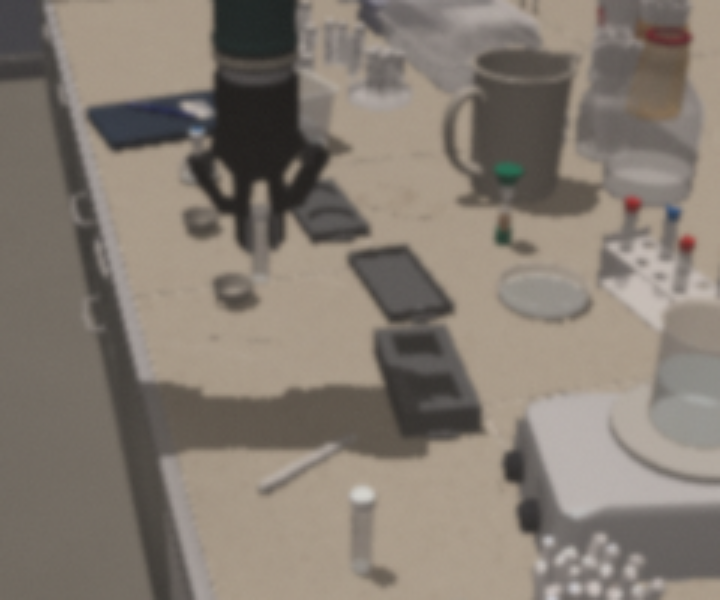

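The vial hangs upright in the jaws, at about (262,240) in this picture, and the grip width of 18 mm matches its body. I'll place it in the +y well.

```bash

cat >> mv.py <<'E'
def place(xy,a,ztop,z,f=6,zup=None):
    a=above(xy,ztop,a);stat("above")
    r=down(xy,z+.012,.12,None); r=down(xy,z,.03,f);stat("down %s"%r)
    robot.open();robot.pause(.2);stat("open")
    down(xy,zup or ztop,.15)
def pick(xy,a,ztop,z,force=30,zup=.15):
    a=above(xy,ztop,a);r=down(xy,z+.02,.15);r=down(xy,z,.05,8);stat("down %s"%r)
    robot.grasp(force);stat("grasp");down(xy,zup,.15);stat("up");return a
E
python3 - <<'E'
from mv import *
place(loc("vb",0,.038),E0["vb"][2],.15,.040,zup=.14)
pick(E0["v2"],0.,.14,.033)
place(loc("vb",0,-.038),E0["vb"][2],.15,.040,zup=.14)
above(np.array(E0["tw"][:2]),.14,E0["tw"][2]);stat()
f=robot.grab_frame("side");cv2.imwrite("pics/g2.png",cv2.resize(f["image"][140:300,220:400],None,fx=4,fy=3.7))
f=robot.grab_frame("top");cv2.imwrite("pics/g2t.png",cv2.resize(f["image"][140:260,320:480],None,fx=4,fy=4))
E
```

```text
above t7.8 [ 0.5914 -0.1199  0.1487] grip0.210 F [-0.6 -0.5  0. ]
down False t9.3 [ 0.5924 -0.1195  0.0399] grip0.211 F [-0.4  0.7  0.4]
open t10.1 [ 0.5924 -0.1195  0.04  ] grip1.000 F [ 0.3  0.4 -0.3]
down False t13.4 [ 0.4524 -0.3841  0.0328] grip1.003 F [-0.1  0.4  0.2]
grasp t14.0 [ 0.4525 -0.3841  0.0332] grip0.211 F [-0.3  0.1  0.5]
up t15.0 [ 0.4521 -0.3834  0.1492] grip0.212 F [ 0.5  0.2 -0.5]
above t15.9 [ 0.5811 -0.1966  0.1497] grip0.208 F [-0.7 -0.8 -0.5]
down False t17.4 [ 0.5821 -0.1948  0.0399] grip0.208 F [-1.3 -1.4 -0.1]
open t18.3 [ 0.5822 -0.1948  0.04  ] grip0.999 F [-0.7 -0.  -0.2]
 t19.7 [ 0.4477 -0.2386  0.1395] grip0.998 F [ 0.1  1.2 -0. ]
```

View pics/g2.png

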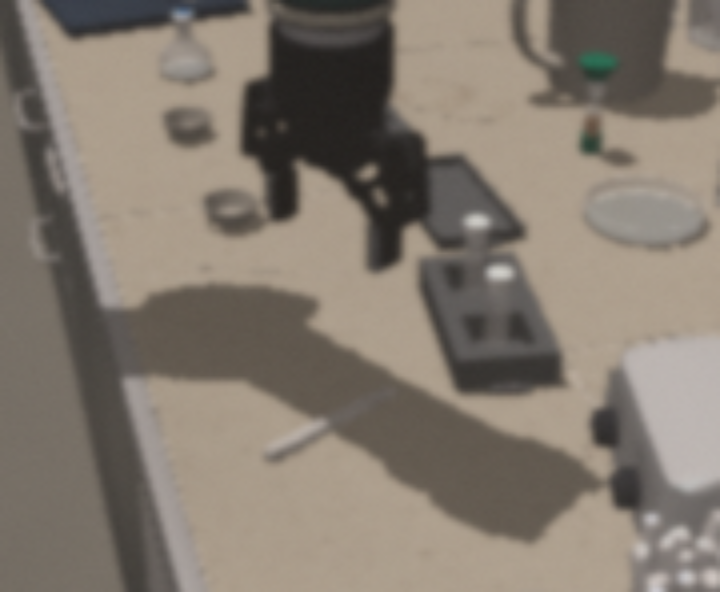

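View pics/g2t.png

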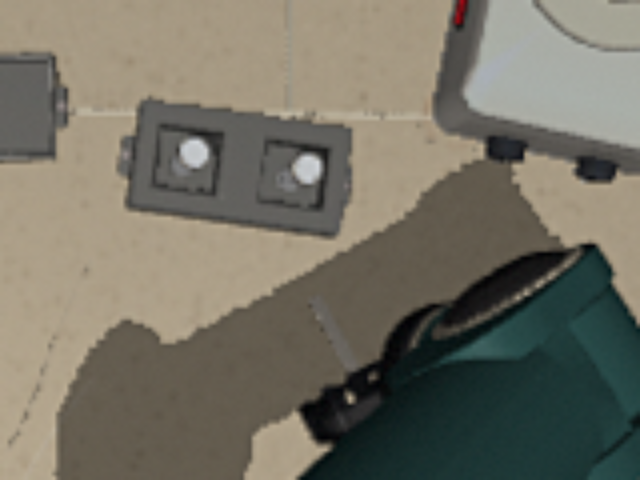

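Both vials stand in the middle of their wells, with caps at (194,153) and (307,168) in the top crop. Next are the tweezers.

```bash
python3 - <<'E'
from mv import *
pick(np.array(E0["tw"][:2]),E0["tw"][2],.14,.003,40,zup=.13)
f=robot.grab_frame("side");cv2.imwrite("pics/g3.png",cv2.resize(f["image"][140:300,220:400],None,fx=4,fy=3.7))
E
```

```text
down False t21.6 [ 0.4473 -0.2391  0.0028] grip1.002 F [ 0.1  0.2 -0.2]
grasp t22.3 [ 0.4476 -0.2391  0.0032] grip0.090 F [-0.1  0.   3.3]
up t23.3 [ 0.447  -0.2385  0.1293] grip0.088 F [ 1.   0.2 -1.2]
```

View pics/g3.png

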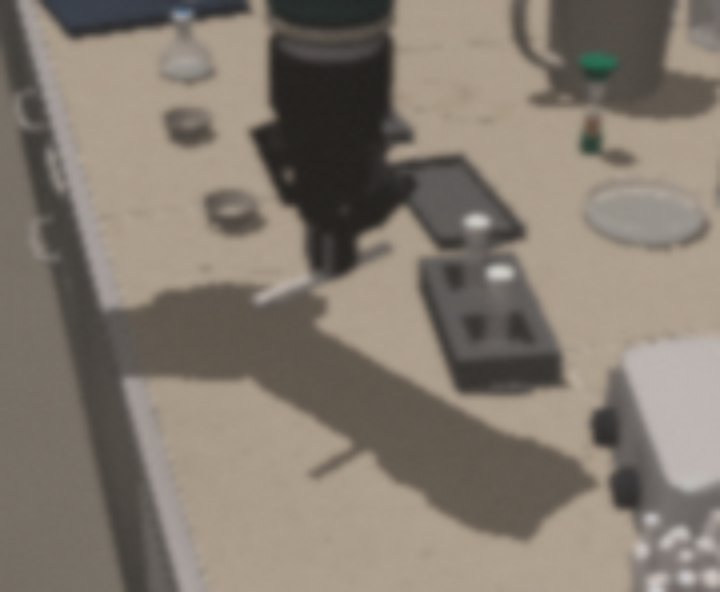

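```bash
python3 - <<'E'
from mv import *
place(loc("tt"),E0["tt"][2],.13,.010,zup=.14)
pick(np.array(E0["d1"]),0.,.14,.004,30,zup=.13)
f=robot.grab_frame("side");cv2.imwrite("pics/g4.png",cv2.resize(f["image"][140:260,220:400],None,fx=4,fy=4))
f=robot.grab_frame("top");cv2.imwrite("pics/g4t.png",cv2.resize(f["image"][140:260,200:400],None,fx=4,fy=4))
E
```

```text
above t24.6 [0.6285 0.0422 0.1301] grip0.088 F [-0.  -0.5 -0. ]
down False t26.2 [0.6289 0.0449 0.0098] grip0.086 F [ 0.1 -0.5 -0.8]
open t27.1 [0.629 0.045 0.01 ] grip0.997 F [-0.2 -0.6  0.1]
down False t30.4 [0.4384 0.0678 0.0038] grip1.003 F [-0.2 -0.6  0.4]
grasp t30.9 [0.4386 0.0681 0.0046] grip0.531 F [-1.3 -0.3  8.2]
up t31.9 [0.4379 0.068  0.1294] grip0.525 F [-0.1 -0.4 -0.9]
```

View pics/g4.png

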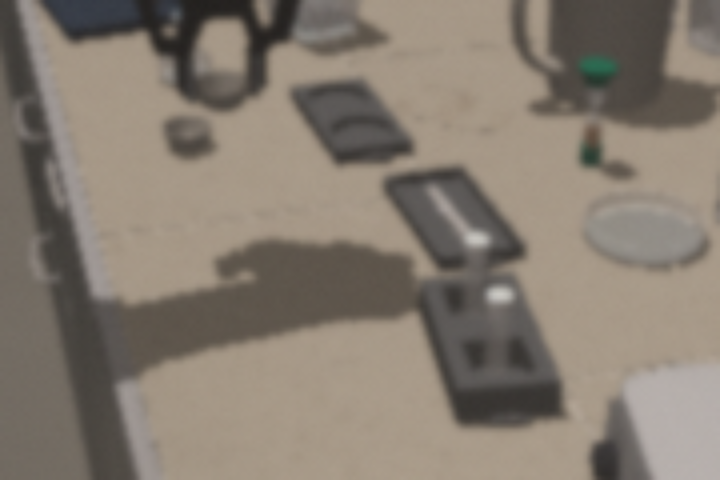

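View pics/g4t.png

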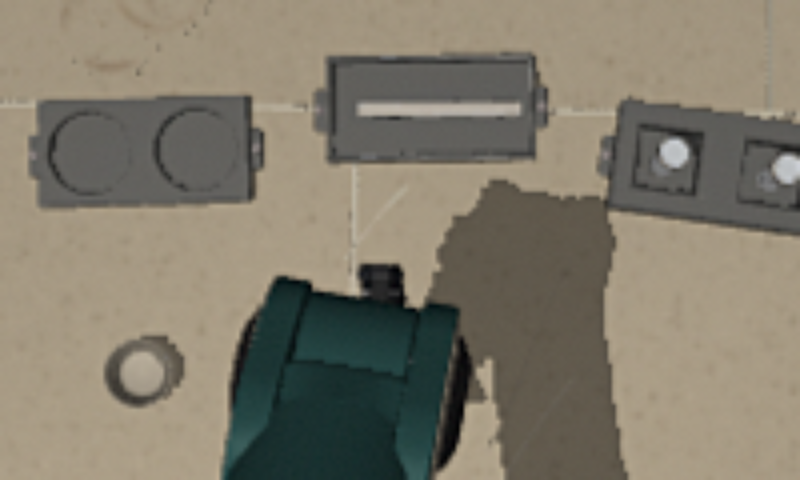

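The tweezers lie lengthwise near the middle of the trough: (439,109) against a trough centre of (432,107). The dish hangs level in the jaws.

```bash
python3 - <<'E'
from mv import *
place(loc("db",0,-.038),E0["db"][2],.13,.0105,zup=.14)
above(np.array(E0["d2"]),.14,0.)
f=robot.grab_frame("side");cv2.imwrite("pics/g5.png",cv2.resize(f["image"][140:240,220:380],None,fx=5,fy=5))
f=robot.grab_frame("top");cv2.imwrite("pics/g5t.png",cv2.resize(f["image"][140:260,180:380],None,fx=4,fy=4))
E
```

```text
above t32.8 [0.5956 0.2088 0.1293] grip0.529 F [-1.  -0.7 -0.5]
down True t34.3 [0.597  0.211  0.0111] grip0.531 F [1.7 0.7 2.6]
open t35.0 [0.596  0.2108 0.0107] grip1.001 F [0.2 0.1 0.4]
```

View pics/g5.png

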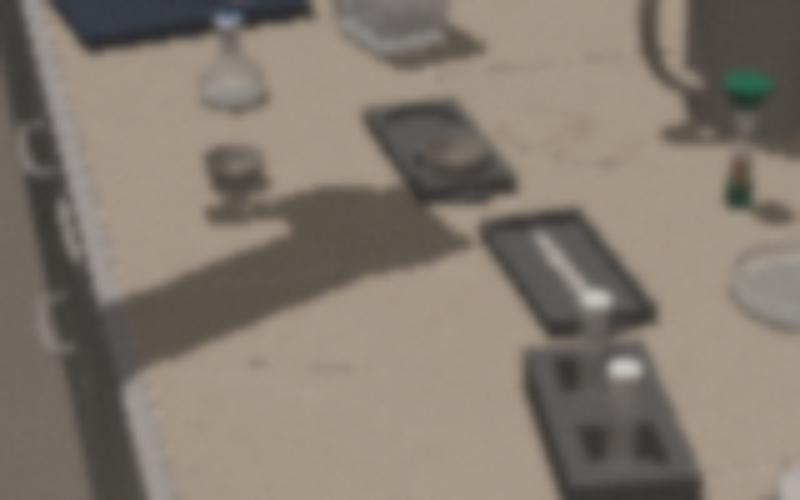

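View pics/g5t.png

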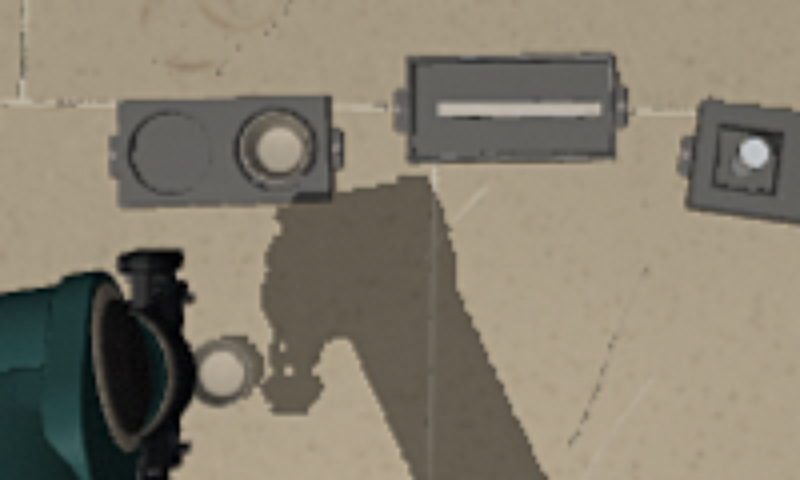

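The first dish sits centred and level in its recess at (277,150), and the second is untouched under the gripper.

```bash
python3 - <<'E'
from mv import *
pick(np.array(E0["d2"]),0.,.14,.004,30,zup=.13)
place(loc("db",0,.038),E0["db"][2],.13,.0105,zup=.16)
above(np.array([.42,-.3]),.25,0.);robot.pause(.3);stat()
t=robot.grab_frame("top");s=robot.grab_frame("side")
import pickle;pickle.dump((t,s),open("fr1.pkl","wb"))
cv2.imwrite("pics/g6.png",cv2.resize(s["image"][140:240,230:390],None,fx=5,fy=5))
cv2.imwrite("pics/g6t.png",cv2.resize(t["image"][145:245,160:420],None,fx=3,fy=3))
E
```

```text
down False t38.5 [0.438  0.2478 0.0038] grip1.001 F [-1.   0.1 -0.2]
grasp t39.0 [0.438  0.2481 0.0046] grip0.527 F [-1.4 -0.6  5.1]
up t40.0 [0.4374 0.2478 0.1293] grip0.526 F [-0.6  0.1 -0.2]
above t40.6 [0.5937 0.2857 0.1284] grip0.527 F [ 0.2 -0.4 -0.4]
down True t42.1 [0.5948 0.287  0.0118] grip0.529 F [-2.1 -0.9  6.4]
open t42.8 [0.5942 0.2867 0.0108] grip0.999 F [0.1 0.  0.1]
 t46.4 [ 0.4202 -0.2998  0.2499] grip0.997 F [-0.4 -0.5 -0.9]
```

View pics/g6.png

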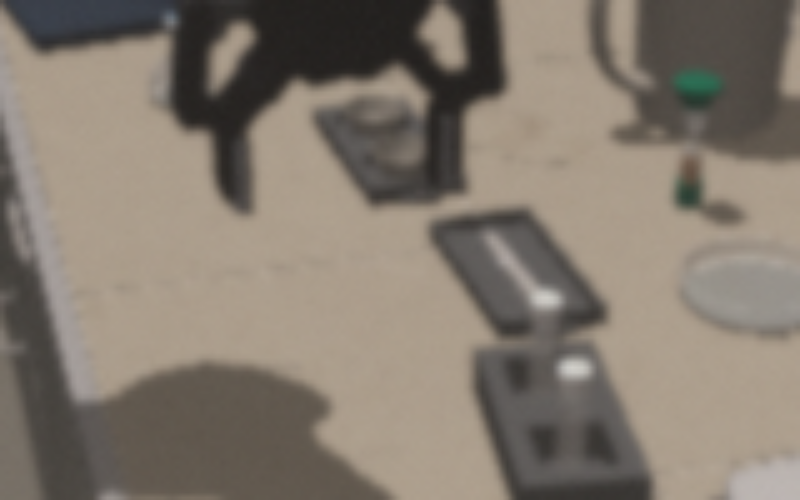

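View pics/g6t.png

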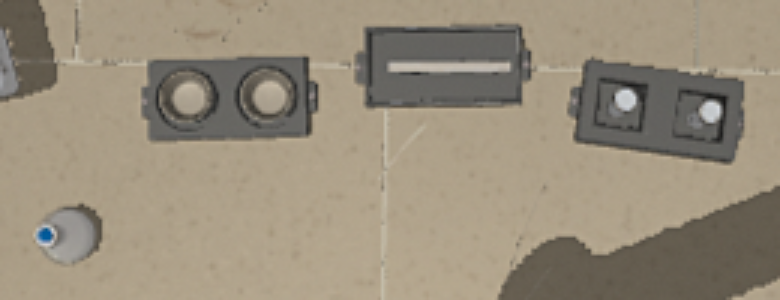

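```bash
python3 - <<'E'
import ov; from ov import *; from mv import loc,E0; import pickle
t,s=pickle.load(open("fr1.pkl","rb"))
def cv(E): return curves0({k:E0[k] for k in("db","tt","vb")})+[circ(loc("db",0,y),.0245,.027) for y in(.038,-.038)]+[circ(loc("vb",0,y),.01,.083) for y in(.038,-.038)]+[rect(E0["tt"],E0["tt"][2],.009,.118,.013)]
curves0=ov.curves; ov.curves=cv
over(t,{},195,150,140,50,5.6,"f1.png"); over(s,{},285,150,40,40,14,"f2.png"); over(t,{},345,150,70,55,8,"f3.png")
E
```

```text
(no output)
```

View pics/f1.png

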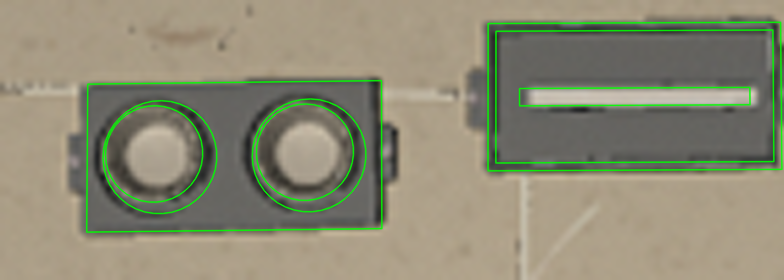

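View pics/f2.png

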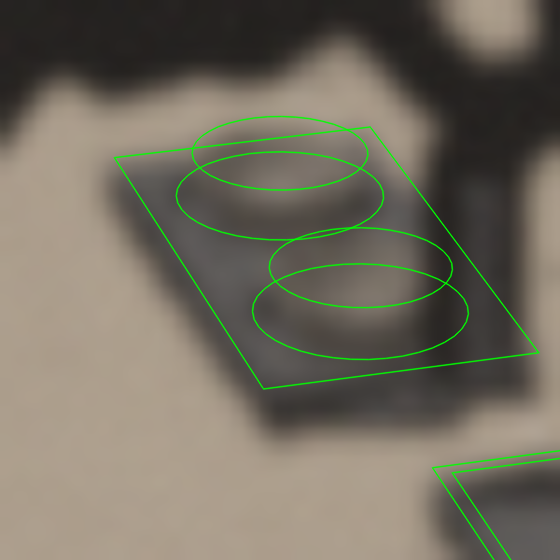

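View pics/f3.png

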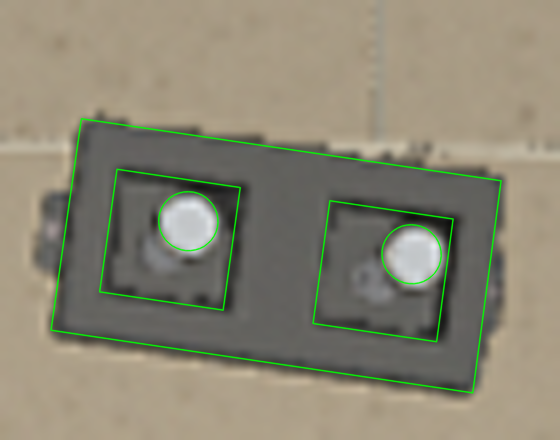

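The vial caps land on the predicted circles. Both dishes sit inside their recesses, and the tweezers are within about 5 mm of the trough centre. Everything fits, so I'm handing the job in.

```bash
python3 - <<'E'
from plant import robot
robot.close_job()
E
```

```text
the job is handed in; nothing more can be done
```

The job is done and handed in at about 47 s of the 109 s allowed. `close_job` gives no verdict, so the result rests on my own checks below.

- **Vials:** one stands upright in each square well. In the final top picture both caps match the outlines predicted for a vial centred on the well floor.
- **Dishes:** one sits in each round recess, level as far as the pictures show, and within about 2–4 mm of centre. On each lowering the force stop tripped about 1 mm above floor level, at 2.6 N and 6.4 N. The jaws then opened and the dishes settled into place.
- **Tweezers:** they lie flat and lengthwise in the trough, about 3–5 mm off centre along it. I released them about 3 mm above the trough floor so the fingers would clear the walls as they opened.
- **Flask:** it stands upright and was not touched.
- **Gripper:** it is open and clear of everything, parked at a height of 0.25 m.

**Disagreements:**
- The networks' side-view points for the blocks and one dish differed from the top view by up to 4 cm for the blocks and 13 mm for the dish. I used positions fitted by overlaying outlines on both pictures instead.
- The jaws closed to about 45 mm on each dish, not 49 mm, probably because they gripped just below the rim.
- In the last side picture a finger hides part of one dish, so for that dish I relied mainly on the top view.

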